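# Worn brake caliper through the returns flap

### The job

Send the worn brake caliper through the yellow self-closing flap into the green returns bin behind it, without picking it up: push the flap open with one finger and, while that finger keeps it open, gently push the caliper along the deck and through the gateway with the other finger until it drops into the bin. Do not pinch or lift the caliper and do not shove the flap open with it; then come away so that the flap springs shut. Leave everything else where it stands, including the sprocket and the tin on the deck.

Things in the scene. Friction and masses are not known exactly. Their poses are not given: they have to be found in the camera images.
- chute: Fixed green returns chute, bright aluminium deck. Origin on the table (z = 0) under the middle of the gateway; +x is the way the caliper goes through, y along the gate line; place and yaw vary. Deck: flat, top 65 mm above the table, x = -170 (robot side) to +10 mm, 280 mm wide, 9 mm rims along both sides.
- gate (a point): Middle of the gateway, on the deck (65 mm above the table); axes as the chute's. The opening is 120 mm wide (y = -60 to +60), open above, between dark posts 12 mm wide (tops 115 mm above the table); panels 42 mm high close the rest of the deck's width. The deck ends 10 mm behind it, where the bin begins.
- bin (a point): Middle of the returns bin's floor, 6 mm above the table, 100 mm behind the gateway; axes as the chute's. Open-topped, 180 mm long (chute x = 10 to 190), 164 mm wide, walls 100 mm above the table.
- flap (a joint): Angle of the yellow flap, rad: 0 shut, 1.45 fully open. It turns about an upright hinge at the gateway's +y end (chute x = 0, y = +60 mm); pushed, its free (-y) end swings towards +x, over the bin. A light spring shuts it within about a second (0.05 N m shut, 0.12 N m open: 1 to 2 N at the finger).
- flap_mid (a point): Middle of the yellow flap's upright plate: 118 mm long, 44 mm high, 5 mm thick, lower edge 3 mm above the deck, top edge 112 mm above the table. 60 mm from the hinge; moves with the flap (y axis along the plate to the hinge, x axis across it, towards the bin when shut).
- caliper_center (a point): Centre of the worn brake caliper: dark metal block 46 mm (x) by 38 mm (y) by 30 mm high, on top a flat red disc 5 mm high with a 2 mm steel nub; 110 to 220 g. The point is 15 mm above its underside. It stands loose on the deck in front of the flap, its x axis within 20 degrees of the chute's x.
- caliper: The same caliper; origin at the centre of its underside.
- sprocket: Bystander on the deck beside the lane: steel stepped sprocket, 52 mm across, 24 mm high; origin under its centre.
- tin: Bystander on the deck, on the other side of the lane: orange jar, black cap, 44 mm across, 34 mm high; origin under its centre.
- oil: Bystander on the table: yellow bottle, 56 mm across, 150 mm high; origin under its centre.
- mug: Bystander on the table: blue mug, 80 mm across, 90 mm high; origin under its centre.
- wrench: Bystander lying on the table: steel wrench; origin under its middle.
- driver: Bystander lying on the table: screwdriver; origin under its middle.
- pedal: Bystander lying on the table: black bicycle pedal, about 90 by 64 by 22 mm; origin under its middle.
Things that resemble listed ones, but are neither listed nor needed, are in the scene too. Leave any pink look-alike of the caliper alone.

How it is judged:
By the outcome, as a careful person would: the job done as asked, in the order asked, and still so for the second after the job is handed in, with the robot touching nothing.
It also fails if it takes over 35 s, if anything falls off the work surface, if the arm or the gripper's body presses on something with over 40 N, if the wrist force passes 120 N, or if a joint passes its speed limit or range.

### The arm

A 6-joint arm with a two-finger parallel gripper is mounted at the origin on the work surface. World frame = base frame: x ahead of the robot, y to its left, z up, the work surface at z = 0. Lengths are in m, angles in rad, forces in N, time in s.
With the tool pointing down it reaches from about 0.35 to 0.925 m from the base axis. Payload 6.4 kg.
Tool frame: the origin (TCP) lies at the very end of the fingers, on their centre line; the grasp point (between the pads) lies 19 mm behind it; x points along the fingers, z is the direction in which the jaws open and shut, and the axes are right-handed (so a half turn about x gives the same grasp; the last joint's range is limited). The gripper opens to 85 mm and grips with 20 to 120 N. Pads are 22 mm wide; open, the fingers measure 114 mm over their backs; the gripper's body (76 mm by 85 mm) begins 54 mm behind the grasp point. The pads swing forward as they close: fully open they stand 13 mm farther back than shut.
Start: joints at [-1.326, 0.245, 1.558, -0, 1.339, -0.174], TCP at [0.264, -0.594, 0.231] pointing down, gripper open.
Joint ranges: [-3.13, 3.13], [-1.02, 2.26], [0.13, 2.54], [-0.95, 4.09], [0.21, 2.88], [-2.74, 2.74]. Speed limits (rad/s): [2.57, 2.57, 3.14, 3.14, 3.14, 3.14].

### API

Orientations are given as [roll, pitch, yaw] about the fixed x, y, z axes, in that order (R = Rz(yaw) Ry(pitch) Rx(roll)).
In Python, from workcell import * gives the robot as it stands.
- The arm moves only by the tool servo_tool, never from a script. Its argument "increments" is a list of rows, each a list of 5 numbers: the finger opening in mm, from 0 to 85.4, then the shift along the tool's x, y, z in mm, then the turn about the tool's x in degrees. In form: [[claw, x, y, z, spin], ...]. A call has 1 to 20 rows; each row is the pose to reach, as a shift and turn from the pose commanded when the call began, along the tool's axes at that moment; what a row does not reach only later rows make up. A row lasts 1/8 s, in which the tool goes at most 62.5 mm and 10.7 degrees, less where a joint would pass 70% of its speed; a pose out of reach is approached as far as the arm can. A call with a gripper value outside its range is refused whole. The fingers move at their own pace and stop on an object; "squeeze" is the grip in N (left out, the last holds). Time passes only in rows, so rows that repeat a pose let the fingers close. It gives the time, the measured TCP pose, the force and the opening at its end, in the units of the state.
- read_state(): the state, without advancing time (a new reading comes with each control period).
- camera(name): name is "scene" or "side" or "wrist"; returns a dict with "img" (480x640x3 uint8, blue, green, red), "depth" (480x640 float32, m along the optical axis (not along the pixel's ray), 0 where there is no reading), "fovy" (degrees; the focal length in pixels is half the picture's height over the tangent of half this angle, whatever the lens; pixels are square), "cx", "cy" (the principal point, pixels), "position" and "attitude" of the camera in the world. Camera axes: x right, y down, z forward; pixel columns grow to the right and rows downward; lengths in m; the calibration is good to about 2 mm. A picture is of the moment at which its call begins.
- hand_in(): hands the job in, once; it reports no verdict.
The state is a dict: "t": time; "qpos": joint angles; "joint_vel": joint speeds; "effort": joint torques, N m; "position": TCP position; "tcp_rot": TCP orientation; "ft_force": force on the tool from outside, world axes, zero at the start; "torque": the same for the moment, N m; "grip_width": opening from 0.0 (shut) to 1.0 (fully open).
Only numpy, scipy, OpenCV 4.12 (cv2) and the standard library are available. Lean on these libraries where they do the work, as an engineer would, in place of code of your own. Each camera call takes 0.05 s, during which the arm holds its last target.

## Working session

There is one attempt and no reset: what is moved stays moved. The work goes in short steps, Python scripts to look and compute and a tool call to move; the robot and the scene stay as the last step left them, time stands still between calls to the robot, and variables do not carry over. Pictures are saved under pics/ and viewed, and the job is handed in when it is done.

Besides the shell and the picture viewer there is one more tool, called after ">>>" in YAML: its name, and indented under it one key for each argument. servo_tool: Moves the arm, as the interface text tells. Its arguments: {"type":"object","properties":{"increments":{"type":"array","items":{"type":"array","items":{"type":"number"}}},"squeeze":{"type":"number"}},"required":["increments"]}

```bash
ls; mkdir -p pics; python3 - <<'E'
from workcell import *
import cv2
s=read_state();print(s)
for n in("scene","side","wrist"):
    c=camera(n);cv2.imwrite(f"pics/{n}0.png",c["img"]);print(n,c["fovy"],c["cx"],c["cy"],c["position"],c["attitude"])
E
```

```text
pics
{'t': 0.0, 'qpos': array([-1.32612643e+00,  2.45777400e-01,  1.55905013e+00, -4.80319019e-06,
        1.33870775e+00, -1.74133764e-01]), 'joint_vel': array([ 0.001123  ,  0.00106445, -0.00066974, -0.00117622, -0.00058433,
       -0.00057289]), 'effort': array([ 1.13600599e-03, -4.29511356e+01, -3.26124573e+01, -7.59318095e-05,
        5.36033709e-03,  1.07082352e-05]), 'position': array([ 0.26417716, -0.59326609,  0.23018437]), 'tcp_rot': array([2.96986401, 1.56885369, 1.81787245]), 'ft_force': array([0.81833163, 0.04293845, 0.45083871]), 'torque': array([ 0.05364456,  0.06999223, -0.03377632]), 'grip_width': 0.998134604492685}
scene 44.1659909541527 324.7179411697606 238.2359913291943 [1.01184484 0.83851519 1.05745794] [-2.3645482   0.01817558  2.58894641]
side 54.3216721073762 313.7382266046309 239.28628846423447 [ 0.42117394 -0.67640312  0.89526645] [-2.44381575 -0.01322239 -0.14195903]
wrist 58.46498689880955 321.484300195609 241.4915031067 [ 0.32682178 -0.56427344  0.37285271] [ 2.87210237e+00  1.61779312e-03 -1.15214096e+00]
```

View pics/scene0.png

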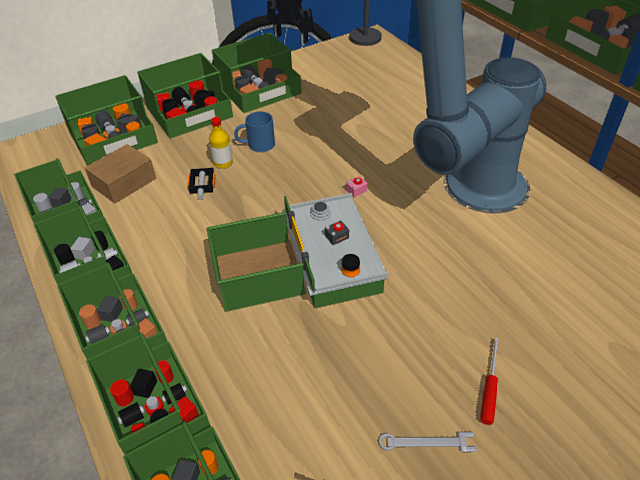

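View pics/side0.png

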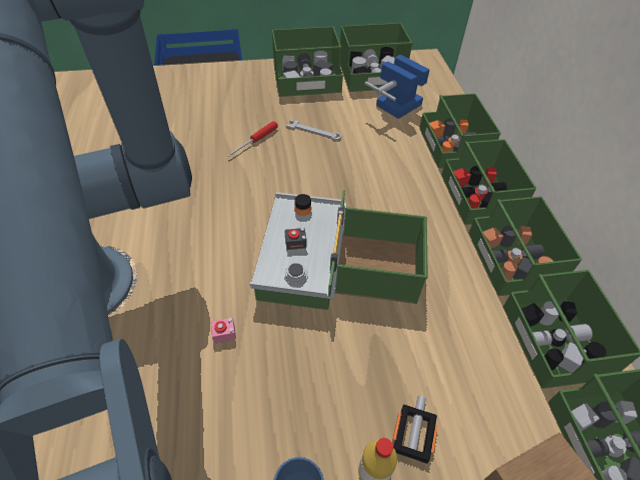

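View pics/wrist0.png

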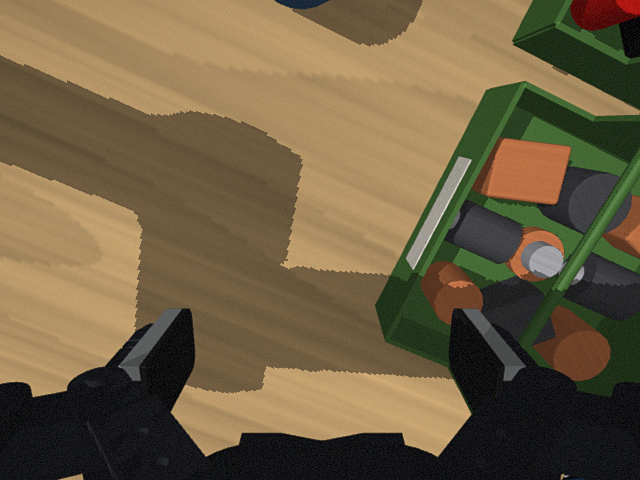

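```bash
cat > h.py <<'E'
from workcell import *
import cv2, numpy as np
from scipy.spatial.transform import Rotation as R
def cloud(c):
    f=240/np.tan(np.radians(c["fovy"]/2));d=c["depth"]
    v,u=np.mgrid[0:480,0:640]
    P=np.stack([(u-c["cx"])/f*d,(v-c["cy"])/f*d,d],-1)
    W=P@R.from_euler("xyz",c["attitude"]).as_matrix().T+c["position"]
    W[d<=0]=np.nan
    return W
def ray(c,uv,z):
    f=240/np.tan(np.radians(c["fovy"]/2))
    d=R.from_euler("xyz",c["attitude"]).apply([(uv[0]-c["cx"])/f,(uv[1]-c["cy"])/f,1])
    return c["position"]+d*(z-c["position"][2])/d[2]
E
python3 - <<'E'
from h import *
for n,roi in(("scene",(270,190,400,310)),("side",(240,180,360,310))):
    c=camera(n);W=cloud(c);h=cv2.cvtColor(c["img"],cv2.COLOR_BGR2HSV)
    x0,y0,x1,y1=roi;m=np.zeros((480,640),bool);m[y0:y1,x0:x1]=1
    g=m&(h[...,1]<50)&(h[...,2]>110)&(abs(W[...,2]-.065)<.008)
    p=W[g];r=cv2.minAreaRect((p[:,:2]*1000).astype(np.float32))
    print(n,g.sum(),"z",np.median(p[:,2]),r);print(cv2.boxPoints(r))
    for nm,mm in(("yellow",m&(abs(h[...,0]-26)<6)&(h[...,1]>140)&(h[...,2]>60)&(W[...,2]>.06)),("red",m&((h[...,0]<6)|(h[...,0]>174))&(h[...,1]>140)),("orange",m&(abs(h[...,0]-12)<5)&(h[...,1]>170)&(W[...,2]>.06))):
        q=W[mm];vu=np.argwhere(mm)
        print(nm,mm.sum(),vu.mean(0)[::-1] if len(vu) else"",np.nanmedian(q,0),np.nanmin(q,0),np.nanmax(q,0))
        if nm=="red":print("ray",ray(c,vu.mean(0)[::-1],.1))
    cv2.imwrite(f"pics/{n}_z.png",cv2.resize(c["img"][y0:y1,x0:x1],None,fx=4.5,fy=4.5,interpolation=cv2.INTER_CUBIC))
E
```

```text
scene 4872 z 0.06330470062969273 ((503.03887939453125, 11.050445556640625), (289.5512390136719, 179.71417236328125), 73.13697814941406)
[[ 375.0484   -101.433815]
 [ 547.03503  -153.56613 ]
 [ 631.02936   123.534706]
 [ 459.04272   175.66702 ]]
  return np.nanmean(a, axis, out=out, keepdims=keepdims)
Traceback (most recent call last):
ValueError: zero-size array to reduction operation fmin which has no identity
```

```bash
python3 - <<'E'
from h import *
for n,roi in(("scene",(270,190,400,310)),("side",(240,180,360,310))):
    c=camera(n);W=cloud(c);h=cv2.cvtColor(c["img"],cv2.COLOR_BGR2HSV)
    x0,y0,x1,y1=roi;m=np.zeros((480,640),bool);m[y0:y1,x0:x1]=1
    g=m&(h[...,1]<50)&(h[...,2]>110)&(abs(W[...,2]-.065)<.008)
    p=W[g];r=cv2.minAreaRect((p[:,:2]*1000).astype(np.float32))
    print(n,g.sum(),"z",np.median(p[:,2]),r);print(cv2.boxPoints(r))
    for nm,mm in(("yellow",m&(abs(h[...,0]-26)<8)&(h[...,1]>120)&(h[...,2]>60)&(W[...,2]>.06)),("red",m&((h[...,0]<6)|(h[...,0]>174))&(h[...,1]>140)),("orange",m&(abs(h[...,0]-12)<5)&(h[...,1]>170)&(W[...,2]>.06))):
        q=W[mm];vu=np.argwhere(mm)
        print(nm,mm.sum())
        if len(vu)==0: continue
        print(vu.mean(0)[::-1],np.nanmedian(q,0),np.nanmin(q,0),np.nanmax(q,0))
        if nm=="red":print("ray",ray(c,vu.mean(0)[::-1],.1))
    cv2.imwrite(f"pics/{n}_z.png",cv2.resize(c["img"][y0:y1,x0:x1],None,fx=4.5,fy=4.5,interpolation=cv2.INTER_CUBIC))
E
```

```text
scene 4881 z 0.0632773345734381 ((503.97235107421875, 11.533706665039062), (287.9988708496094, 179.64666748046875), 73.37981414794922)
[[ 376.71408 -100.75789]
 [ 548.85547 -152.1415 ]
 [ 631.2306   123.8253 ]
 [ 459.08923  175.20891]]
yellow 0
red 61
[337.95081967 226.55737705] [0.48620457 0.01134377 0.09746374] [ 0.46935649 -0.01161122  0.08894454] [0.49698316 0.02143195 0.10138825]
ray [0.4866174  0.01210189 0.1       ]
orange 98
[350.39795918 272.08163265] [0.52848999 0.12741813 0.07271605] [0.50115562 0.10468359 0.06427659] [0.53962857 0.13484205 0.08278329]
side 5120 z 0.06495471929122498 ((501.9991455078125, 11.057327270507812), (285.1205139160156, 180.57876586914062), 73.54087829589844)
[[ 375.01788  -100.079315]
 [ 548.1969   -151.24292 ]
 [ 628.9804    122.19397 ]
 [ 455.8014    173.35757 ]]
yellow 0
red 60
[293.38333333 234.06666667] [0.48328223 0.0013526  0.09971029] [ 0.47131042 -0.0073282   0.09340231] [0.49477773 0.02319619 0.10374581]
ray [0.48291999 0.00332414 0.1       ]
orange 0
```

View pics/scene_z.png

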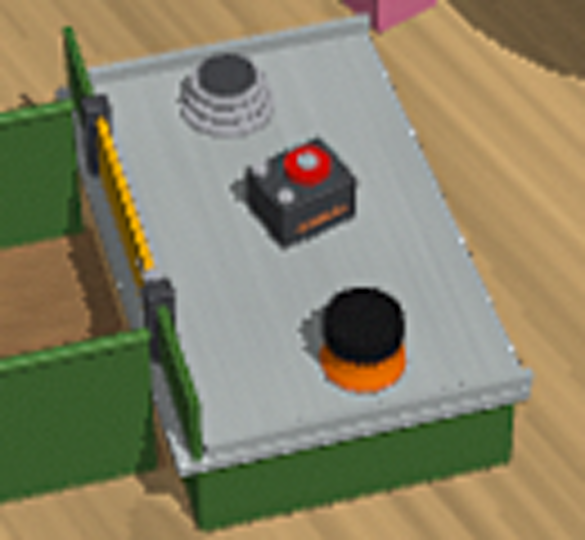

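View pics/side_z.png

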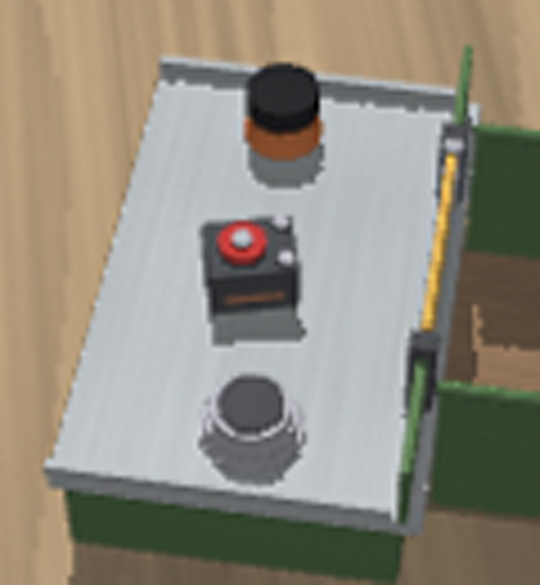

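```bash
cat >> h.py <<'E'
O=np.array([.5797,-.0115,0]);YAW=np.radians(-16.55)
def setO(o,y):
    global O,YAW;O=np.array([*o,0.]);YAW=y
Rc=lambda:R.from_euler("z",YAW).as_matrix()
toC=lambda p:(np.asarray(p)-O)@Rc()
toW=lambda p:Rc()@np.asarray(p)+O
def tool(s):
    return R.from_euler("xyz",s["tcp_rot"]).as_matrix()
def plan(chute_pos,zang):  # zang: desired tool z dir in chute frame deg
    s=read_state();T=tool(s);d=toW(chute_pos)-s["position"]
    a=np.degrees(np.arctan2(*(Rc().T@T[:,2])[[1,0]]))
    # turn about tool x (pointing down): positive spin => world yaw decreases
    sp=(-(zang-a)+180)%360-180
    print("shift mm",np.round(T.T@d*1000,1),"z now",round(a,1),"spin",round(sp,1),"xaxis",T[:,0].round(3))
def where():
    s=read_state();T=tool(s);print("t",round(s["t"],2),"chute mm",(toC(s["position"])*1000).round(1),"zang",np.degrees(np.arctan2(*(Rc().T@T[:,2])[[1,0]])).round(1),"yaxis",(Rc().T@T[:,1]).round(2),"F",(Rc().T@s["ft_force"]).round(1),"g",s["grip_width"].round(3),"q",s["qpos"].round(2))
E
python3 - <<'E'
from h import *
s=read_state();T=tool(s);print(T.round(3));where()
c=camera("wrist");print(T.T@(c["position"]-s["position"]), (R.from_euler("xyz",c["attitude"]).as_matrix().T@T).round(2))
for y in(-.07,.07):
  for a in (0,180): print(y,a);plan([-.06,y,.23],a)
E
```

```text
[[-0.     0.914  0.407]
 [ 0.001  0.407 -0.914]
 [-1.     0.    -0.001]]Traceback (most recent call last):
  File "<stdin>", line 2, in <module>
  File "h.py", line 30, in where
    s=read_state();T=tool(s);print("t",round(s["t"],2),"chute mm",(toC(s["position"])*1000).round(1),"zang",np.degrees(np.arctan2(*(Rc().T@T[:,2])[[1,0]])).round(1),"yaxis",(Rc().T@T[:,1]).round(2),"F",(Rc().T@s["ft_force"]).round(1),"g",s["grip_width"].round(3),"q",s["qpos"].round(2))
                                                                                                                                                                                                                                              ^^^^^^^^^^^^^^^^^^^^^
AttributeError: 'float' object has no attribute 'round'
```

```bash
sed -i 's/s\["grip_width"\].round(3)/round(s["grip_width"],3)/' h.py
python3 - <<'E'
from h import *
s=read_state();T=tool(s);where()
c=camera("wrist");print(T.T@(c["position"]-s["position"]), (R.from_euler("xyz",c["attitude"]).as_matrix().T@T).round(2))
for y in(-.07,.07):
  for a in (0,180): print(y,a);plan([-.06,y,.23],a)
E
```

```text
t 0.3 chute mm [-136.5 -647.9  230.9] zang -49.5 yaxis [0.76 0.65 0.  ] F [-0.2 -0.1  0. ] g 1.0 q [-1.33  0.25  1.56 -0.    1.34 -0.17]
[-0.14254156  0.06906116 -0.00133153] [[-0.   -0.    1.  ]
 [-0.27 -0.96 -0.  ]
 [ 0.96 -0.27  0.  ]]
-0.07 0
shift mm [   1.2  433.8 -389.4] z now -49.5 spin -49.5 xaxis [-0.  0. -1.]
-0.07 180
shift mm [   1.2  433.8 -389.4] z now -49.5 spin 130.5 xaxis [-0.  0. -1.]
0.07 0
shift mm [   1.3  524.9 -495.8] z now -49.5 spin -49.5 xaxis [-0.  0. -1.]
0.07 180
shift mm [   1.3  524.9 -495.8] z now -49.5 spin 130.5 xaxis [-0.  0. -1.]
```

>>> servo_tool:
  increments:
    - [85, 0, 40, -36, -4]
    - [85, 0, 80, -73, -8]
    - [85, 0, 120, -110, -13]
    - [85, 0, 161, -147, -18]
    - [85, 0, 201, -183, -22]
    - [85, 0, 241, -220, -27]
    - [85, 0, 282, -257, -31]
    - [85, 0, 322, -293, -36]
    - [85, 0, 362, -330, -40]
    - [85, 0, 402, -367, -45]
    - [85, 0, 443, -404, -49.5]
    - [85, 0, 443, -404, -49.5]
    - [85, 0, 443, -404, -49.5]

```text
t: 1.98
position: [0.5046, -0.0448, 0.2312]
tcp_rot: [-1.996, 1.57, -2.284]
ft_force: [0.3, -0.4, 0.3]
grip_width: 0.994
```

```bash
python3 - <<'E'
from h import *
where();c=camera("wrist");cv2.imwrite("pics/w1.png",c["img"])
np.save("w1.npy",c,allow_pickle=True)
E
```

```text
t 1.98 chute mm [-62.5 -53.3 231.2] zang 0.0 yaxis [-0.  1. -0.] F [ 0.4 -0.3  0.3] g 0.994 q [-0.31 -0.1   1.92 -0.    1.32 -0.02]
```

View pics/w1.png

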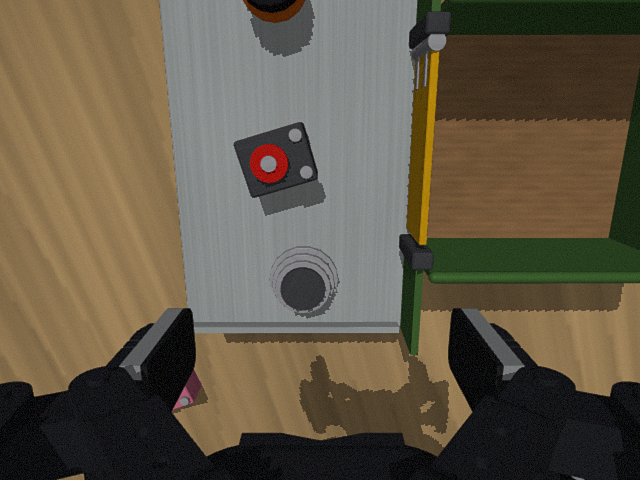

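```bash
python3 - <<'E'
from h import *
c=np.load("w1.npy",allow_pickle=True).item();W=cloud(c);h=cv2.cvtColor(c["img"],cv2.COLOR_BGR2HSV)
C=toC(W.reshape(-1,3)).reshape(W.shape)*1000
v,u=np.mgrid[0:480,0:640]
m=(u>220)&(u<335)&(v>110)&(v<215)&(C[...,2]>89)
p=C[m][:,:2].astype(np.float32);r=cv2.minAreaRect(p);print("cal",m.sum(),np.median(C[m][:,2]),r,cv2.boxPoints(r).round(1).tolist())
# pixel contour approach
k=m.astype(np.uint8);cs,_=cv2.findContours(k,0,1);ct=max(cs,key=cv2.contourArea);bp=cv2.boxPoints(cv2.minAreaRect(ct));print(bp.tolist())
q=np.array([toC(ray(c,b,.095))*1000 for b in bp]);print(q.round(1).tolist(),q.mean(0).round(1))
red=(u>220)&(u<335)&(v>110)&(v<215)&((h[...,0]<6)|(h[...,0]>174))&(h[...,1]>140);vu=np.argwhere(red).mean(0);print("red",vu[::-1],toC(ray(c,vu[::-1],.1))*1000)
y=(abs(h[...,0]-24)<6)&(h[...,1]>190)&(u>400)&(u<450)&(v<260);print("yel",y.sum(),np.nanmin(C[y],0),np.nanmax(C[y],0))
yt=y&(C[...,2]>108);pp=C[yt];print("flaptop",yt.sum(),pp[:,:2].min(0),pp[:,:2].max(0));print(cv2.fitLine(pp[:,:2].astype(np.float32),cv2.DIST_HUBER,0,.01,.01).ravel())
t=(C[...,2]>111)&(h[...,2]<90)&(h[...,1]<90)&(u>390)&(u<460)&(v<280)
for a,b in((0,100),(200,280)):
    s=t&(v>=a)&(v<b);print("post",s.sum(),C[s].min(0),C[s].max(0),cv2.minAreaRect(C[s][:,:2].astype(np.float32)))
g=(abs(C[...,2]-65)<4)&(h[...,1]<60)&(h[...,2]>100)&(u<415)&(v<320);pp=C[g];print("deck z",np.median(pp[:,2]));
for vv in (80,150,220,300):
    row=C[vv][g[vv]];print(vv,row[0].round(1),row[-1].round(1))
s=(u>260)&(u<345)&(v>240)&(v<320)&(C[...,2]>70);pp=C[s];print("sprocket",cv2.minEnclosingCircle(pp[:,:2].astype(np.float32)),pp[:,2].max())
s=(u>230)&(u<315)&(v<25)&(C[...,2]>80);pp=C[s];print("tin",pp.min(0),pp.max(0))
E
```

```text
cal 4237 95.29449421764336 ((-91.90499877929688, -7.321590423583984), (46.390625, 38.10941696166992), 16.53860855102539) [[-119.5999984741211, 4.300000190734863], [-108.69999694824219, -32.20000076293945], [-64.19999694824219, -19.0], [-75.0999984741211, 17.5]]
[[232.3486328125, 141.49542236328125], [301.1559753417969, 120.85321044921875], [318.4678955078125, 178.55963134765625], [249.66055297851562, 199.20184326171875]]
[[-118.6, 4.7, 95.0], [-74.9, 17.4, 95.0], [-64.1, -18.6, 95.0], [-109.3, -32.2, 95.0]] [-91.7  -7.2  95. ]
red [268.72102564 162.78871795] [-95.40734169  -8.11268763 100.        ]
yel 8 [ -0.71713871 -58.38089867  75.46015436] [-6.73919171e-02  3.39004035e+01  1.06804197e+02]Traceback (most recent call last):
  File "<stdin>", line 12, in <module>
    return umr_minimum(a, axis, None, out, keepdims, initial, where)
ValueError: zero-size array to reduction operation minimum which has no identity
```

```bash
python3 - <<'E'
from h import *
c=np.load("w1.npy",allow_pickle=True).item();W=cloud(c);h=cv2.cvtColor(c["img"],cv2.COLOR_BGR2HSV)
C=toC(W.reshape(-1,3)).reshape(W.shape)*1000
v,u=np.mgrid[0:480,0:640]
print(h[150,425],h[120,432],C[120,432])
y=(abs(h[...,0]-22)<8)&(h[...,1]>150)&(u>405)&(u<445)&(v<260)&(C[...,2]>70);pp=C[y];print("yel",y.sum(),np.nanmin(pp,0),np.nanmax(pp,0))
pp=pp[pp[:,2]>108];print(len(pp),pp.min(0),pp.max(0),cv2.minAreaRect(pp[:,:2].astype(np.float32)))
t=(C[...,2]>111)&(C[...,2]<119)&(h[...,2]<100)&(u>390)&(u<460)&(v<280)
for a,b in((0,50),(230,280)):
    s=t&(v>=a)&(v<b)
    if s.sum():print("post",s.sum(),C[s].min(0),C[s].max(0),cv2.minAreaRect(C[s][:,:2].astype(np.float32)))
g=(abs(C[...,2]-65)<4)&(h[...,1]<60)&(h[...,2]>100)&(u<415)&(v<320);print("deck z",np.median(C[g][:,2]));
for vv in (80,150,220,300):
    row=C[vv][g[vv]];print(vv,row[0].round(1),row[-1].round(1))
s=(u>260)&(u<345)&(v>240)&(v<320)&(C[...,2]>70);pp=C[s];print("sprocket",cv2.minEnclosingCircle(pp[:,:2].astype(np.float32)),pp[:,2].max())
s=(u>230)&(u<315)&(v<25)&(C[...,2]>80);pp=C[s];print("tin",pp.min(0),pp.max(0))
# fingers
s=(v>300)&(C[...,2]>200);
for a,b in((0,200),(440,640)):
    pp=C[s&(u>=a)&(u<b)];k=np.argsort(pp[:,2])[:200];print("finger low",pp[:,2].min(),np.percentile(pp[:,2],[1,5,20]),pp[k].min(0),pp[k].max(0))
E
```

```text
[ 22 247 159] [ 22 252 177] [  2.85447774  17.84332806 111.55000018]
yel 1942 [ -1.02438557 -58.38089867  70.35374522] [  4.37691674  55.81691304 114.26025384]
1129 [ -0.96852441 -58.07643722 108.02569907] [  4.37691674  55.81691304 114.26025384] ((1.6993319988250732, -1.1299095153808594), (113.89326477050781, 5.344727039337158), 89.99472045898438)
post 590 [ -5.33497695  56.23745674 111.38575732] [  8.98411274  74.92801032 117.44197622] ((1.8592596054077148, 65.55900573730469), (14.422858238220215, 18.508235931396484), 1.4769080877304077)
post 412 [ -5.05568946 -74.17735374 111.03197437] [  8.98375581 -48.95665961 116.61138151] ((2.0238094329833984, -61.53896713256836), (25.079330444335938, 14.029650688171387), 89.09581756591797)
deck z 64.92237912006566
80 [-166.2   44.1   64.2] [-1.  44.1 65.3]
150 [-166.6   -2.3   65.8] [-0.3 -2.3 64.6]
220 [-168.1  -53.6   61.9] [  0.2 -52.8  65.1]
300 [-166.5 -116.5   65. ] [  -1.2 -116.1   65.7]
sprocket ((-75.63179779052734, -97.20584869384766), 25.608875274658203) 90.97576829719294
tin [-106.45284262   80.82302316   83.57855271] [-78.10566272  87.3978768  101.41262899]
finger low 243.51319020743574 [248.28424118 256.60668788 280.23802476] [-110.51014344  -62.04368247  243.51319021] [-104.28788733  -40.60644543  247.74143414]
finger low 243.57214072735522 [248.18157966 256.7121335  279.78875749] [-20.20099651 -62.08058202 243.57214073] [-12.9397918  -40.54993394 247.85410315]
```

```bash
cat >> h.py <<'E'
O=toW([.0017,-.0005,0])
E
python3 - <<'E'
from h import *
where();plan([-.0814,-.004,.125],13)
E
```

```text
t 2.02 chute mm [-64.1 -53.3 231.3] zang -0.0 yaxis [ 0.  1. -0.] F [-0.4  0.2  0.7] g 0.994 q [-0.31 -0.1   1.92 -0.    1.32 -0.02]
shift mm [106.3  49.3 -17.3] z now -0.0 spin -13.0 xaxis [-0. -0. -1.]
```

>>> servo_tool:
  increments:
    - [85, 0, 25, -9, -6]
    - [85, 20, 49, -17, -13]
    - [85, 50, 49, -17, -13]
    - [85, 80, 49, -17, -13]
    - [85, 106, 49, -17, -13]
    - [85, 106, 49, -17, -13]
    - [85, 106, 49, -17, -13]

```text
t: 2.9
position: [0.5031, 0.0062, 0.1265]
tcp_rot: [-0.174, 1.569, -0.237]
ft_force: [-0.1, 0.4, -0.2]
grip_width: 0.995
```

```bash
python3 - <<'E'
from h import *
where();plan([-.0814,-.004,.0615],13);c=camera("wrist");cv2.imwrite("pics/w2.png",c["img"]);c=camera("side");cv2.imwrite("pics/s2.png",cv2.resize(c["img"][160:320,220:440],None,fx=3.5,fy=3.5))
E
```

```text
t 2.9 chute mm [-80.2  -4.3 126.5] zang 13.0 yaxis [-0.22  0.97 -0.  ] F [-0.3  0.4 -0.2] g 0.995 q [-0.21  0.02  2.01 -0.    1.11 -0.15]
shift mm [65.   0.6 -1.2] z now 13.0 spin -0.0 xaxis [ 0.002 -0.    -1.   ]
```

View pics/w2.png

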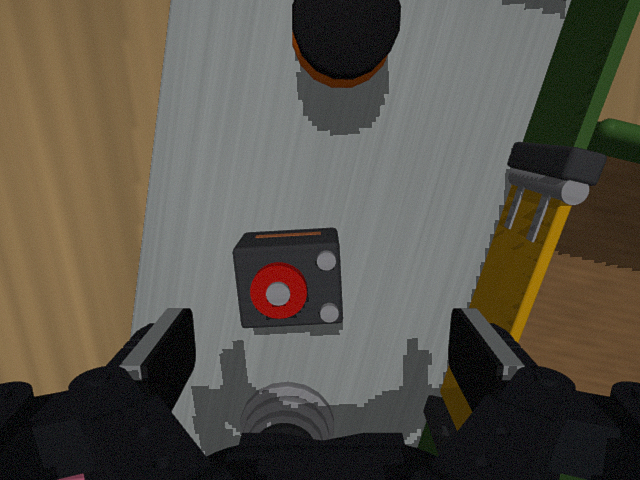

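View pics/s2.png

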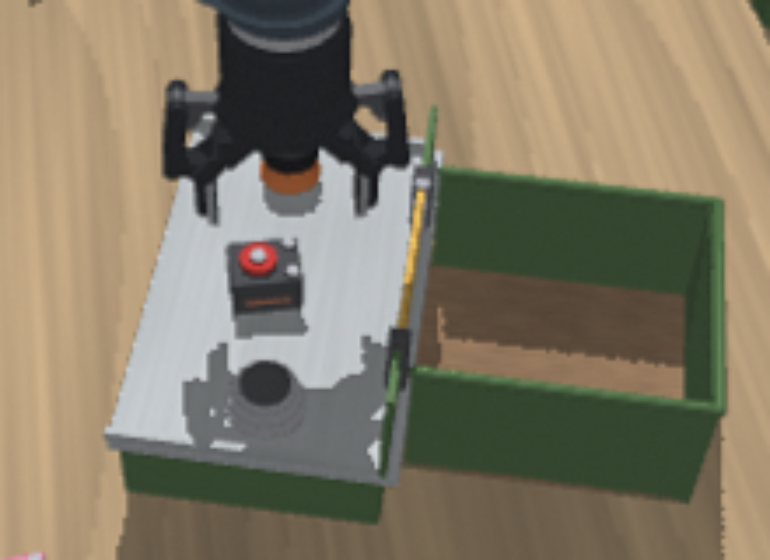

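```bash
python3 - <<'E'
from h import *
s=read_state();T=tool(s)
for n in("wrist","side"):
    c=camera(n);W=cloud(c);P=(W-s["position"])@T*1000  # tool coords
    m=(abs(P[...,1])<60)&(P[...,0]<-8)&(P[...,0]>-120)&(abs(P[...,2])<110)&np.isfinite(P[...,0])
    m&=(c["img"].max(-1)<110)
    q=P[m]
    for a in range(35,100,5):
        k=q[(q[:,2]>=a)&(q[:,2]<a+5)];k2=q[(-q[:,2]>=a)&(-q[:,2]<a+5)]
        for kk in(k,k2):
            if len(kk)>5:print(n,a,len(kk),"x max",np.percentile(kk[:,0],98).round(1),"y",np.percentile(kk[:,1],[2,98]).round(1))
E
```

```text
wrist 35 1374 x max -63.7 y [ 9.7 19.6]
wrist 35 1222 x max -62.1 y [ 9.1 19.5]
wrist 40 4599 x max -14.9 y [-8.  17.5]
wrist 40 5017 x max -15.0 y [-7.9 14.6]
wrist 45 2455 x max -19.2 y [ 9.5 15.4]
wrist 45 2082 x max -19.9 y [ 1.3 15.7]
wrist 50 2126 x max -24.9 y [-5.8 15.6]
wrist 50 2600 x max -23.7 y [-5.7 15.2]
wrist 55 2515 x max -27.2 y [-4.7 13.8]
wrist 55 2417 x max -40.3 y [-4.4 13.2]
wrist 60 3165 x max -56.4 y [-3.3 14.3]
wrist 60 3065 x max -56.6 y [-2.9 14.5]
wrist 65 677 x max -57.2 y [-2.4 15.6]
wrist 65 461 x max -58.1 y [-2.2 15.8]
wrist 70 10 x max -57.7 y [12.9 14.4]
wrist 70 6 x max -58.5 y [13.4 13.8]
side 35 46 x max -65.5 y [-16.3   9.3]
side 35 52 x max -74.4 y [-17.5   9.2]
side 40 72 x max -17.7 y [-12.7  10.3]
side 40 52 x max -50.9 y [-15.9  15.6]
side 45 63 x max -24.6 y [-13.2  11.3]
side 45 73 x max -22.5 y [-12.6  11.3]
side 50 64 x max -24.7 y [-11.5   6.8]
side 50 73 x max -24.5 y [-13.4  10.1]
side 55 68 x max -57.0 y [-12.8   9.6]
side 55 55 x max -26.5 y [-13.3  10.2]
side 60 63 x max -62.9 y [-13.2   9.5]
side 60 68 x max -59.5 y [-13.7   9.4]
side 65 35 x max -63.0 y [-14.5  -0.4]
side 65 63 x max -62.4 y [-13.7  10.4]
side 70 6 x max -64.0 y [-12.   -9.2]
side 70 37 x max -62.6 y [-13.6   9. ]
```

>>> servo_tool:
  increments:
    - [85, 20, 0.5, -1, 0]
    - [85, 40, 0.5, -1, 0]
    - [85, 55, 0.5, -1, 0]
    - [85, 63, 0.5, -1, 0]
    - [85, 63, 0.5, -1, 0]
    - [85, 63, 0.5, -1, 0]

```text
t: 3.85
position: [0.502, 0.0076, 0.063]
tcp_rot: [-0.166, 1.57, -0.227]
ft_force: [-0.5, -0.2, -0.4]
grip_width: 1.001
```

```bash
python3 - <<'E'
from h import *
where();plan([-.055,-.004,.063],13);c=camera("side");cv2.imwrite("pics/s3.png",cv2.resize(c["img"][160:320,220:440],None,fx=3.5,fy=3.5));c=camera("wrist");cv2.imwrite("pics/w3.png",c["img"])
E
```

```text
t 3.85 chute mm [-81.6  -3.3  63. ] zang 13.0 yaxis [-0.23  0.97 -0.  ] F [-0.4 -0.4 -0.4] g 1.001 q [-0.21  0.13  2.03 -0.    0.98 -0.15]
shift mm [-0.  -6.7 25.8] z now 13.0 spin 0.0 xaxis [ 0.001 -0.    -1.   ]
```

View pics/s3.png

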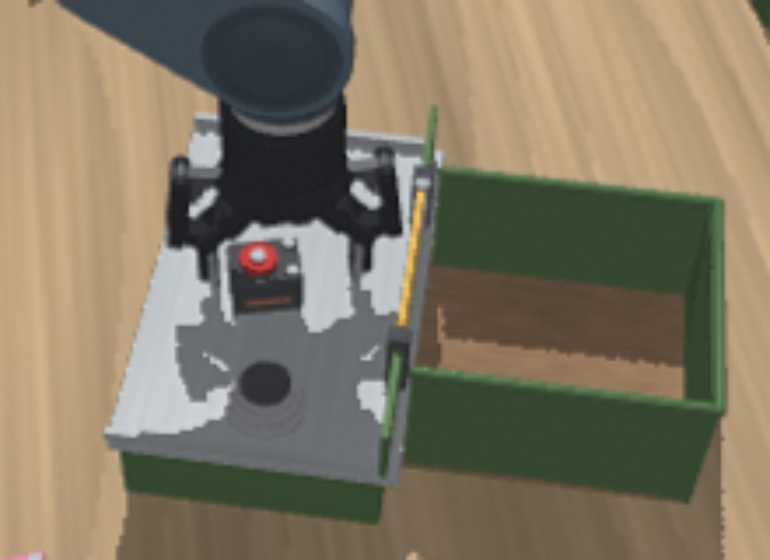

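View pics/w3.png

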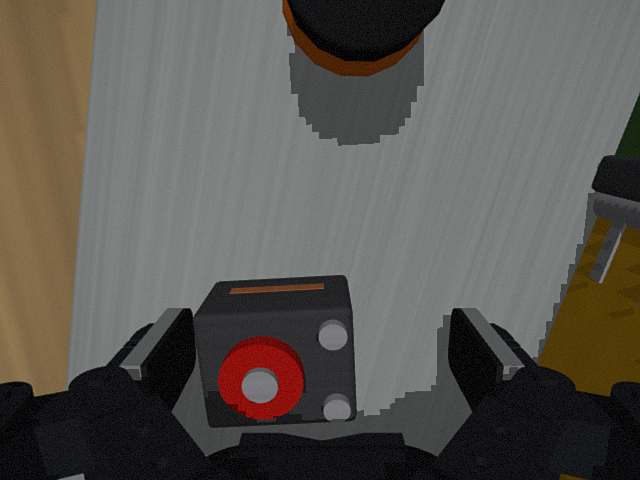

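>>> servo_tool:
  increments:
    - [85, 0, -0.9, 3.9, 0]
    - [85, 0, -1.8, 7.8, 0]
    - [85, 0, -2.7, 11.7, 0]
    - [85, 0, -3.6, 15.6, 0]
    - [85, 0, -4.5, 19.5, 0]
    - [85, 0, -5.4, 23.4, 0]
    - [85, 0, -6.3, 27.3, 0]

```text
t: 4.82
position: [0.5283, -0.0002, 0.0622]
tcp_rot: [3.002, 1.57, 2.94]
ft_force: [-2.5, 0.4, 1.3]
grip_width: 0.995
```

```bash
python3 - <<'E'
from h import *
where();c=camera("side");cv2.imwrite("pics/s4.png",cv2.resize(c["img"][160:320,220:440],None,fx=3.5,fy=3.5));c=camera("wrist");cv2.imwrite("pics/w4.png",c["img"])
E
```

```text
t 4.83 chute mm [-54.2  -3.3  62.2] zang 13.0 yaxis [-0.23  0.97  0.  ] F [-2.5 -0.3  1.3] g 0.995 q [-0.22  0.19  1.97 -0.    0.99 -0.15]
```

View pics/s4.png

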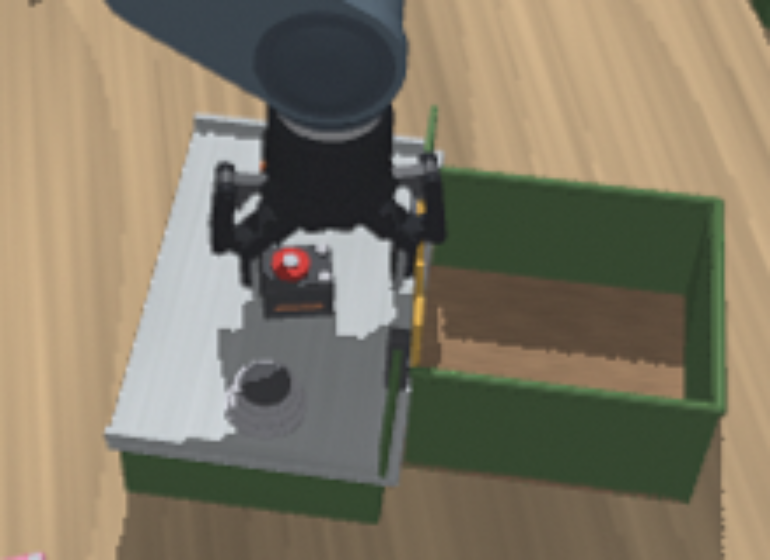

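View pics/w4.png

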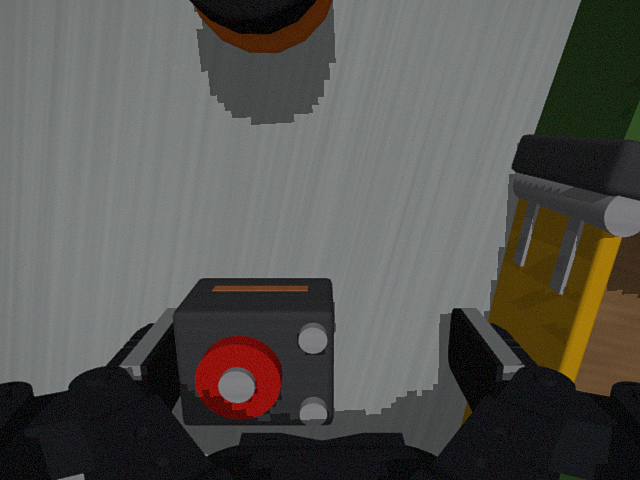

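>>> servo_tool:
  increments:
    - [85, -0.3, -1.1, 4.9, 0]
    - [85, -0.5, -2.2, 9.7, 0]
    - [85, -0.5, -3.4, 14.6, 0]
    - [85, -0.5, -4.5, 19.5, 0]
    - [85, -0.5, -5.6, 24.4, 0]
    - [85, -0.5, -6.7, 29.2, 0]
    - [85, -0.5, -7.9, 34.1, 0]
    - [85, -0.5, -9, 39, 0]
    - [85, -0.5, -10.1, 43.8, 0]

```text
t: 6.05
position: [0.5718, -0.0131, 0.0628]
tcp_rot: [-0.717, 1.571, -0.778]
ft_force: [-1.6, 0.3, -0.4]
grip_width: 0.995
```

```bash
python3 - <<'E'
from h import *
where();c=camera("side");cv2.imwrite("pics/s5.png",cv2.resize(c["img"][160:320,220:440],None,fx=3.5,fy=3.5));c=camera("wrist");cv2.imwrite("pics/w5.png",c["img"]);c=camera("scene");cv2.imwrite("pics/sc5.png",cv2.resize(c["img"][160:320,190:410],None,fx=3.5,fy=3.5))
E
```

```text
t 6.05 chute mm [-8.8 -3.3 62.8] zang 13.0 yaxis [-0.23  0.97 -0.  ] F [-1.7 -0.2 -0.4] g 0.995 q [-0.22  0.28  1.86 -0.    1.01 -0.16]
```

View pics/s5.png

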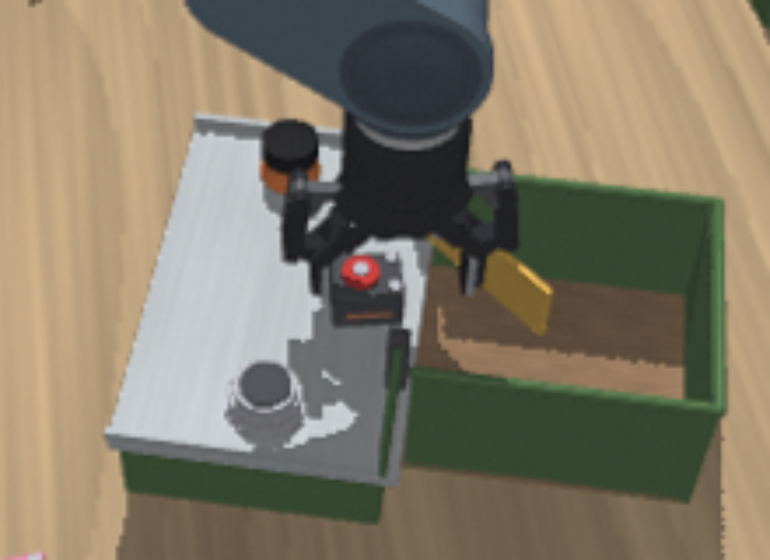

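View pics/w5.png

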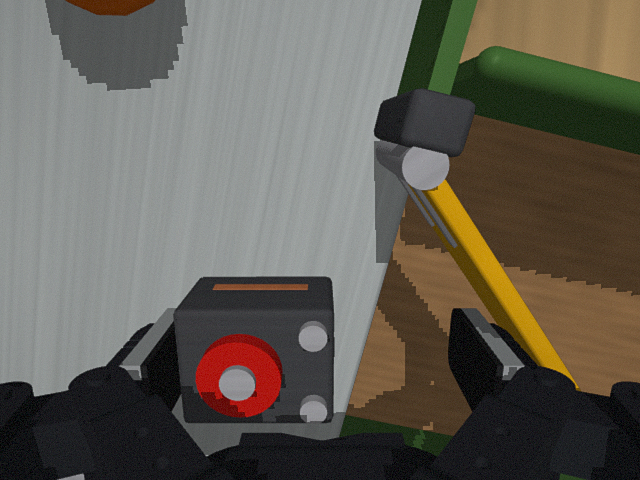

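View pics/sc5.png

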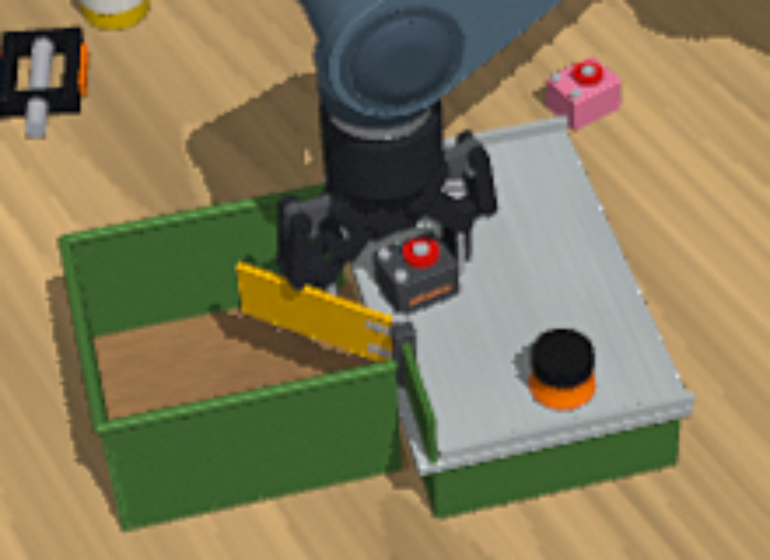

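>>> servo_tool:
  increments:
    - [85, 0, -1.1, 4.9, 0]
    - [85, 0, -2.2, 9.7, 0]
    - [85, 0, -3.4, 14.6, 0]
    - [85, 0, -4.5, 19.5, 0]
    - [85, 0, -5.6, 24.4, 0]
    - [85, 0, -6.7, 29.2, 0]
    - [85, 0, -7.9, 34.1, 0]
    - [85, 0, -8.8, 38, 0]
    - [85, 0, -9.5, 41, 0]
    - [85, 0, -9.9, 43, 0]
    - [85, 0, -9.9, 43, 0]
    - [85, 0, -9.9, 43, 0]

```text
t: 7.7
position: [0.6141, -0.0257, 0.063]
tcp_rot: [-0.291, 1.57, -0.353]
ft_force: [-0.1, -1.9, -0.5]
grip_width: 0.994
```

```bash
python3 - <<'E'
from h import *
where();c=camera("side");cv2.imwrite("pics/s6.png",cv2.resize(c["img"][160:320,220:440],None,fx=3.5,fy=3.5));c=camera("wrist");cv2.imwrite("pics/w6.png",c["img"])
E
```

```text
t 7.7 chute mm [35.3 -3.3 63. ] zang 13.0 yaxis [-0.23  0.97 -0.  ] F [ 0.5 -1.8 -0.5] g 0.994 q [-0.23  0.36  1.75 -0.    1.03 -0.16]
```

View pics/s6.png

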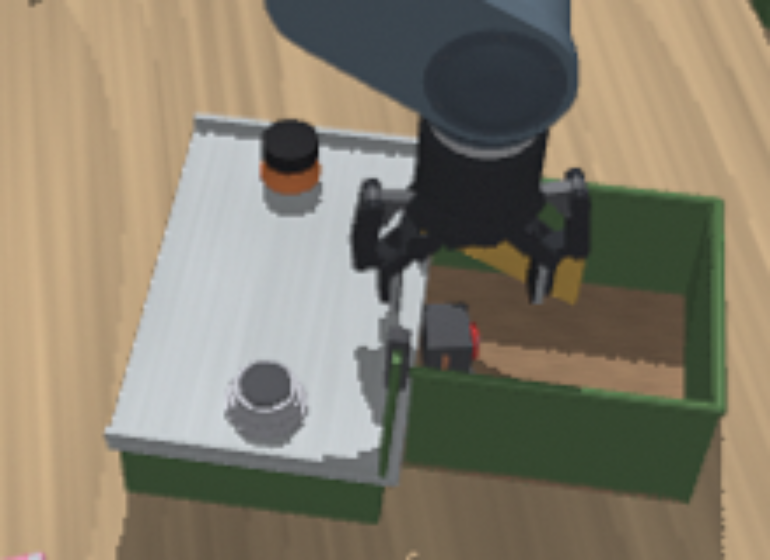

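View pics/w6.png

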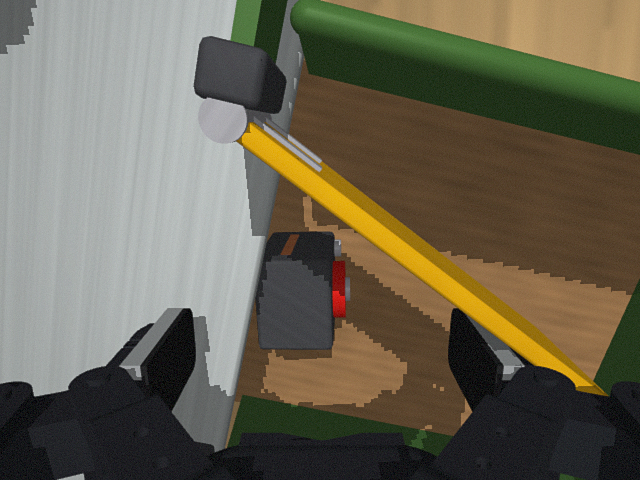

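>>> servo_tool:
  increments:
    - [85, 0, 2.2, -9.7, 0]
    - [85, 0, 4.5, -19.5, 0]
    - [85, 0, 6.7, -29.2, 0]
    - [85, 0, 9, -39, 0]
    - [85, 0, 11.2, -48.7, 0]
    - [85, 0, 13.5, -58.4, 0]
    - [85, 0, 15.7, -68.2, 0]
    - [85, 0, 18, -77.9, 0]
    - [85, 0, 20.2, -87.7, 0]
    - [85, 0, 22.5, -97.4, 0]
    - [85, 0, 23.6, -102, 0]
    - [85, 0, 23.6, -102, 0]
    - [85, -30, 23.6, -102, 0]
    - [85, -70, 23.6, -102, 0]
    - [85, -110, 23.6, -102, 0]
    - [85, -140, 23.6, -102, 0]
    - [85, -160, 23.6, -102, 0]
    - [85, -170, 23.6, -102, 0]
    - [85, -170, 23.6, -102, 0]
    - [85, -170, 23.6, -102, 0]

```text
t: 10.3
position: [0.5128, 0.0044, 0.2316]
tcp_rot: [2.989, 1.569, 2.927]
ft_force: [0.4, 0.1, 0.4]
grip_width: 0.997
```

```bash
python3 - <<'E'
from h import *
where()
for n in("wrist","side","scene"):
    c=camera(n);cv2.imwrite(f"pics/{n}7.png",c["img"])
    if n!="wrist":cv2.imwrite(f"pics/{n}7z.png",cv2.resize(c["img"][150:330,200:440],None,fx=3.3,fy=3.3))
    W=cloud(c);C=toC(W.reshape(-1,3)).reshape(W.shape)*1000;h=cv2.cvtColor(c["img"],cv2.COLOR_BGR2HSV)
    m=(C[...,0]>12)&(C[...,0]<180)&(abs(C[...,1])<75)&(C[...,2]>15)&(C[...,2]<90)&(h[...,1]<90)&(h[...,2]<110)
    if m.sum():print(n,"caliper",m.sum(),np.percentile(C[m],[2,98],axis=0).round(1).tolist())
    y=(abs(h[...,0]-22)<8)&(h[...,1]>150)&(abs(C[...,0])<130)&(abs(C[...,1])<62)&(C[...,2]>70)&(C[...,2]<118)
    if y.sum():print(n,"flap",y.sum(),np.percentile(C[y],[2,98],axis=0).round(1).tolist())
    s=(C[...,2]>70)&(C[...,2]<95)&(np.hypot(C[...,0]+77,C[...,1]+97)<35)
    if s.sum()>20:print("sprocket",cv2.minEnclosingCircle(C[s][:,:2].astype(np.float32)))
E
```

```text
t 10.3 chute mm [-70.4  -3.3 231.6] zang 13.0 yaxis [-0.23  0.97  0.  ] F [0.4 0.2 0.4] g 0.997 q [-0.21 -0.08  1.9   0.    1.32 -0.15]
wrist caliper 1217 [[23.1, -21.2, 33.9], [43.3, 17.3, 53.4]]
wrist flap 1856 [[-2.6, -55.2, 73.9], [2.1, 53.0, 113.1]]
sprocket ((-77.52378845214844, -96.53742218017578), 25.46687126159668)
side caliper 242 [[12.8, -28.2, 24.4], [42.7, 11.5, 55.3]]
side flap 2 [[-3.7, 7.0, 110.0], [-0.9, 49.7, 111.4]]
sprocket ((-77.27803039550781, -97.81379699707031), 29.566482543945312)
scene caliper 210 [[12.8, -20.4, 26.8], [44.8, 19.4, 54.0]]
scene flap 109 [[-2.7, -53.5, 82.3], [2.2, 43.2, 113.4]]
sprocket ((-72.74269104003906, -98.67788696289062), 32.296817779541016)
```

View pics/wrist7.png

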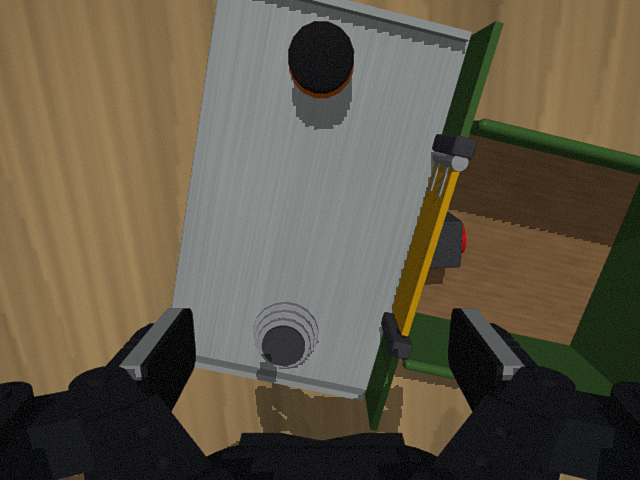

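View pics/side7z.png

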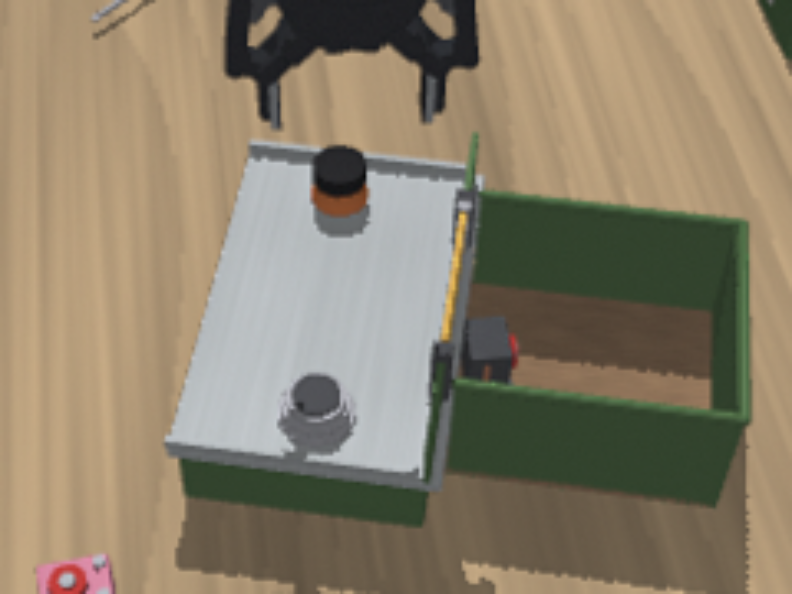

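Flap shut (x within ±3 mm over its whole length), the caliper stands on its end on the bin floor (top at about 53 mm), the sprocket and tin have not moved, and the arm is clear.

```bash
python3 -c "
from workcell import *
print(hand_in())"
```

```text
the job is handed in; nothing more can be done
None
```

The caliper is in the returns bin and the flap has sprung shut behind it. I handed the job in at about 10.4 s.

**How it went:** I kept the jaws fully open, straddling the caliper but never closing on it, and pushed in +x.
- The rear finger first pushed the caliper about 20 mm along the deck. The jaws are too short for one finger to reach the flap while the other is still behind the caliper at its starting place.
- The front finger then pushed the flap open and held it, to roughly 65° by the geometry. The rear finger pushed the caliper through the gateway without it touching the flap.
- After the drop I backed out the same way and lifted clear.

**Last checks:**
- **Flap:** its whole plate lies within 3 mm of the gate line.
- **Caliper:** it stands on end on the bin floor, leaning near the deck-side wall. Its top is at about 53 mm, below the flap's lower edge.
- **Bystanders:** the wrist view puts the sprocket within about 1 mm of where it started. The coarser side and scene views gave up to about 5 mm of scatter, which I put down to their resolution. The tin looks unmoved in the pictures, but I did not re-measure it. I did not check the table items individually.
- **Forces:** the readings I took between moves never exceeded about 3 N. The robot is touching nothing.

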